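Lock the carving shaft on its flat

TASK

A doll-torso blank is mounted on the shaft of the green carving stand. Turn the shaft by its crank until the flat on the shaft faces straight up at the brass setscrew; then take the red-handled hex key from the wooden rack, put it fully home in the screw and turn it clockwise until the screw is firmly tight on the flat, about 0.3 N m - under 0.2 it is still loose, over 0.45 the thread strips. Let go and leave the key standing in the screw; leave the blue key and everything else on the bench where it is.

Things in the scene. Friction and masses are not known exactly. Their poses are not given: they have to be found in the camera images.
- stand: Green carving stand, fixed. Origin on the bench straight below the setscrew; z up, y along the shaft (crank end -y, torso end +y). Base plate 130 x 260 x 12 mm, y = -85 to 175 mm. Bearing block 62 (x) x 50 (y) mm, 106 mm high, with a 46 mm square boss up to 122 mm round the screw. Shaft axis at x = 0, 85 mm above the bench; torso blank 86 mm across at y = 66 to 231 mm.
- shaft (a joint): Angle of the 30 mm shaft, rad. 0: its flat faces straight up at the setscrew and the crank arm points straight up. Positive: flat and crank lean by that angle to the stand's -x side. Starts at 0.6 to 1.3; limits -2, 2. Stays where left (drag 0.07 N m, 1.5 N at the crank). Must end within 0.17 rad of 0; tightening squares up the last few degrees.
- crank_mid (a point): Middle of the black crank grip, a freely spinning round sleeve, 16 mm across and 50 mm long, its axis parallel to the shaft (stand's y) and 50 mm from the shaft axis. At stand y = -82 mm (the sleeve spans y = -57 to -107 mm); at the top its centre is 135 mm above the bench.
- shaft_flat: Centre of the milled flat, orange, 15 mm wide, along the dark steel shaft, under the setscrew, 13 mm from the shaft axis; its z axis is the direction in which the flat faces (straight up when right), its y axis runs along the shaft. The flat is also seen on either side of the bearing block.
- setscrew: Brass setscrew, upright in the boss, 28 mm across corners. Origin on its axis at the floor of its hexagon socket; z up; x and every 60 degrees from it are the normals of the socket's flats. Socket 16.6 mm across flats, 16 mm deep, mouth countersunk 3 mm at 45 degrees. Clockwise from above lowers it 2.9 mm a radian, with 0.12 N m of thread drag. On the round of the shaft it stops 2 mm too high.
- socket_mouth (a point): On the setscrew's axis at the rim of its socket, 16 mm above socket_floor, about 130 mm above the bench at the start; sinks with the screw. The screw meets the flat after 0.8 to 2.2 rad of turning: how far differs each time and cannot be seen. Then the torque climbs by about 0.1 N m per 0.1 rad.
- socket_floor (a point): On the setscrew's axis at the floor of its socket, about 114 mm above the bench at the start; the key's tip rests here when it is fully home.
- hex_key: The key to use, red T handle, upright in a rack hole, 0.42 kg. Origin: tip of the blade; z up to the handle, cross bar along x. Blade: 16 mm hexagon (flats' normals along x and every 60 degrees) from 4 mm above the tip up, rounded nose of 7 mm radius below. Flange 32 mm across, 40 to 46 mm above the tip, rests on the rack. Bar 90 (x) x 20 x 20 mm, its middle 96 mm above the tip.
- hex_key_tip (a point): Tip of the red key's blade, on its axis (hex_key's origin); 6 mm above the bench in the rack. The key fits the screw every 60 degrees, with about 4 degrees of play either way.
- small_key: Smaller key, blue T handle of the same size, 10 mm blade with a thick round sleeve, in the other rack hole. It does not fit; leave it there. The rack is a fixed wooden block, 62 x 180 x 46 mm, its holes 110 mm apart; which key is in which hole changes.
- doll_arm: Pale wooden jointed doll's arm lying on the bench, 245 mm long (x), 50 mm wide, 30 mm high; origin on the bench at its elbow. Leave alone.
- offcut_a: Pale wood offcut 75 x 35 x 22 mm (x, y, z), origin at the centre of its underside. Leave alone.
- offcut_b: Pale wood offcut 150 x 45 x 20 mm (x, y, z), origin at the centre of its underside. Leave alone.
- glue: White glue bottle with orange cap, 52 mm across, 150 mm high, origin at the centre of its underside. Leave alone.
- spring_clamp: Blue and black spring clamp lying on the bench, about 175 mm long, 28 mm high; origin on the bench under its pivot. Leave alone.
- chisel: Screwdriver with a wooden handle lying on the bench, 200 mm long along x, 26 mm thick; origin on the bench under its middle. Leave alone.
Things that resemble listed ones, but are neither listed nor needed, are in the scene too. Of the things like the hex_key, leave any that is turquoise; of the rest the larger one is meant.

How it is judged:
By the outcome, as a careful person would: the job done as asked, in the order asked, and still so for the second after the job is handed in, with the robot touching nothing.
It also fails if it takes over 72 s, if anything falls off the work surface, if the arm or the gripper's body presses on something with over 40 N, if the wrist force passes 120 N, or if a joint passes its speed limit or range.

ROBOT

A 7-joint arm with a two-finger parallel gripper is mounted at the origin on the work surface. World frame = base frame: x ahead of the robot, y to its left, z up, the work surface at z = 0. Lengths are in mm, angles in rad, forces in N, time in s.
With the tool pointing down it reaches from about 425 to 925 mm from the base axis. Payload 6.8 kg.
Tool frame: the origin (TCP) lies midway between the tips of the shut fingers; the grasp point (between the pads) lies 19 mm behind it; z points along the fingers, y is the direction in which the jaws open and shut (so a half turn about z gives the same grasp; the last joint's range is limited). The gripper opens to 85 mm and grips with 20 to 120 N. Pads are 22 mm wide; open, the fingers measure 114 mm over their backs; the gripper's body (76 mm by 85 mm) begins 54 mm behind the grasp point. The pads swing forward as they close: fully open they stand 13 mm farther back than shut.
Start: joints at [-1.431, 0.477, 0.022, 1.555, -0.011, 1.109, -0.083], TCP at [165.554, 654.4, 231.308] pointing down, gripper open.
Joint ranges: [-2.96, 2.96], [-0.34, 2.1], [-1.41, 1.46], [0.24, 2.44], [-1.37, 4.51], [0.17, 1.92], [-2.96, 2.96]. Speed limits (rad/s): [2.39, 2.39, 3.14, 3.14, 3.14, 3.14, 3.14].

INTERFACE

Orientations are given as a unit quaternion [x, y, z, w].
In Python, from workcell import env gives the robot as it stands. The module is installed in compiled form; this text tells all that it offers.
- The arm moves only by the tool drive_tool, never from a script. Its arguments are lists of equal length, an entry for each row: "offset": the shift along the tool's x, y, z in mm, a list of three; "dr": the turn, a rotation vector about the tool's x, y, z in degrees, a list of three; "gripper": the closure, from 0 (fully open) to 1 (shut). A call has 1 to 20 rows; each row is the pose to reach, as a shift and turn from the pose measured when the call began, along the tool's axes at that moment; what a row does not reach only later rows make up. A row lasts 1/12 s, in which the tool goes at most 41.7 mm and 7.16 degrees, less where a joint would pass 70% of its speed; a pose out of reach is approached as far as the arm can. A call with a gripper value outside its range is refused whole. The fingers move at their own pace and stop on an object; "force" is the grip in N (left out, the last holds). Time passes only in rows, so rows that repeat a pose let the fingers close. It gives the time, the measured TCP pose, the force and the opening at its end, in the units of the state.
- env.get_obs(): the state, without advancing time (a new reading comes with each control period).
- env.get_image(name): name is "side" or "top"; returns a dict with "image" (480x640x3 uint8, red, green, blue), "range_z" (480x640 float32, mm along the optical axis (not along the pixel's ray), 0 where there is no reading), "fx", "fy", "cx", "cy" (pixels), "rvec" (rotation vector, rad) and "tvec" (3), from world to camera coordinates, as OpenCV has them. Camera axes: x right, y down, z forward; pixel columns grow to the right and rows downward; lengths in mm; the calibration is good to about 2 mm. A picture is of the moment at which its call begins.
- env.close_job(): hands the job in, once; it reports no verdict.
The state is a dict: "time_s": time; "qpos": joint angles; "qd": joint speeds; "joint_torque": joint torques, N m; "tcp_pos": TCP position; "ee_rot": TCP orientation; "contact_force": force on the tool from outside, world axes, zero at the start; "moment": the same for the moment, N m; "gripper_width": finger opening in mm.
Only numpy, scipy, OpenCV 4.12 (cv2) and the standard library are available. Lean on these libraries where they do the work, as an engineer would, in place of code of your own. Each camera call takes 0.05 s, during which the arm holds its last target. There are 200 camera calls.

## Working session

There is one attempt and no reset: what is moved stays moved. The work goes in short steps, Python scripts to look and compute and a tool call to move; the robot and the scene stay as the last step left them, time stands still between calls to the robot, and variables do not carry over. Pictures are saved under pics/ and viewed, about 8 in all and at most 12, crops included, and the job is handed in when it is done.

Besides the shell and the picture viewer there is one more tool, called after ">>>" as name(argument=value, ...), one argument or row to a line, values as JSON. drive_tool: Moves the arm, as the interface text tells. Its arguments: {"type":"object","properties":{"offset":{"type":"array"},"dr":{"type":"array"},"gripper":{"type":"array"},"force":{"type":"number"}},"required":["offset","dr","gripper"]}

```bash
mkdir -p pics
cat > h.py <<'E'
import numpy as np, cv2
from workcell import env
from scipy.spatial.transform import Rotation as R
def cam(n):
    d=env.get_image(n); d['R']=cv2.Rodrigues(np.array(d['rvec'],float))[0]; d['t']=np.array(d['tvec'],float).ravel(); return d
def save(d,p,crop=None,s=1):
    im=d['image'][:,:,::-1]
    if crop: x0,y0,x1,y1=crop; im=im[y0:y1,x0:x1]
    cv2.imwrite('pics/'+p,cv2.resize(im,None,fx=s,fy=s,interpolation=cv2.INTER_CUBIC))
def cloud(d):
    v,u=np.mgrid[0:480,0:640]; z=d['range_z'].astype(float)
    P=np.stack([(u-d['cx'])/d['fx']*z,(v-d['cy'])/d['fy']*z,z],-1)
    W=(P-d['t'])@d['R']; W[z==0]=np.nan; return W
def ray(d,u,v,z):
    c=-d['R'].T@d['t']; r=d['R'].T@np.array([(u-d['cx'])/d['fx'],(v-d['cy'])/d['fy'],1])
    return c+r*(z-c[2])/r[2]
E
python3 - <<'E'
from h import *
for n in('top','side'):
    d=cam(n); save(d,n+'0.png'); print(n,-d['R'].T@d['t'],d['R'][2],d['fx'])
    np.savez(n+'0.npz',W=cloud(d),im=d['image'])
print(env.get_obs())
E
```

```text
top [ 303.54670983   22.92776654 1353.00481423] [ 0.20125307 -0.01965841 -0.979342  ] 548.1987639416516
side [ 287.58819359 -849.32298     682.69415785] [ 0.25505773  0.80620054 -0.53384103] 445.7344692564769
{'time_s': 0.1, 'qpos': array([-1.431115  ,  0.47770805,  0.02232433,  1.55635618, -0.01147706,
        1.10930416, -0.08311178]), 'qd': array([ 5.18556152e-05, -1.87989478e-03,  1.68304502e-03, -2.59010641e-03,
       -7.98362705e-04, -6.01305384e-04, -4.47757633e-04]), 'joint_torque': array([ 3.68588386e-03, -5.97758782e+01,  1.61307704e+00, -2.81954366e+01,
        1.27253582e-02,  5.02334005e-03, -2.11368203e-06]), 'tcp_pos': array([165.42081486, 653.86158904, 230.42736304]), 'ee_rot': array([ 1.23556704e-01,  9.92337172e-01, -8.23063244e-04, -3.61323930e-05]), 'contact_force': array([ 1.07510702, -0.17467143, -0.10099374]), 'moment': array([-0.0431326 ,  0.00190179,  0.00210804]), 'gripper_width': 85.49577710266901}
```

View pics/top0.png

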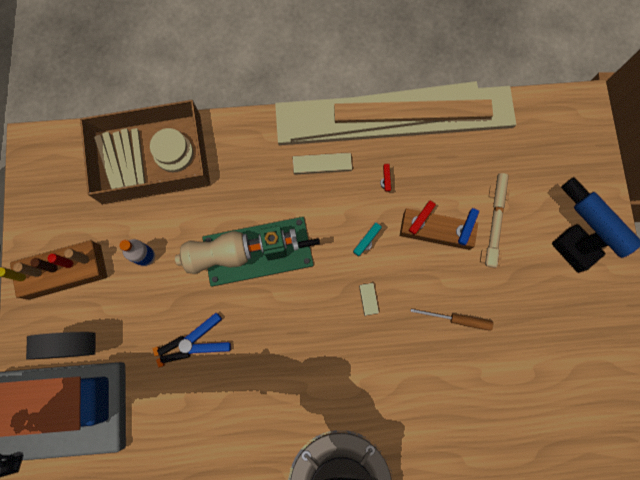

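View pics/side0.png

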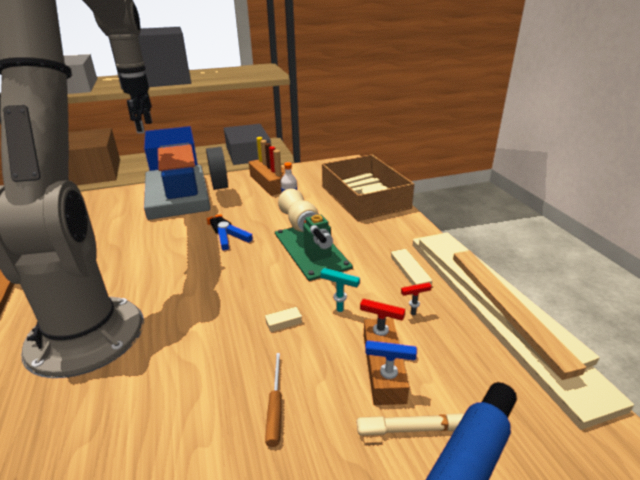

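The red T keys are at top px (422,217), in the rack, and (387,178), smaller and on its own. Turquoise is at (367,239) and blue is in the rack at (468,227). The red one in the rack fits the description because it is the larger red and sits in the wooden rack. I'll measure and confirm with a crop.

Run:
```python
from h import *
for n in('top','side'):
    z=np.load(n+'0.npz'); W=z['W']; im=z['im']; h=cv2.cvtColor(im,cv2.COLOR_RGB2HSV).astype(int)
    H,S,V=h[...,0],h[...,1],h[...,2]
    def rep(nm,m,zr):
        m=m&(W[...,2]>zr[0])&(W[...,2]<zr[1])
        k,l,st,c=cv2.connectedComponentsWithStats(m.astype(np.uint8))
        for i in range(1,k):
            if st[i,4]>12:
                P=W[l==i]; 
                r=cv2.minAreaRect(P[:,:2].astype(np.float32))
                print(n,nm,'px',c[i].round(0),st[i,4],'mean',P.mean(0).round(1),'zmax',np.percentile(P[:,2],95).round(1),'rect',np.round(r[0],1),np.round(r[1],1),round(r[2],1))
    red=((H<6)|(H>174))&(S>170)&(V>70)
    rep('red',red,(60,130)); rep('blue',(H>105)&(H<122)&(S>150),(85,130)); rep('turq',(H>82)&(H<98)&(S>130),(50,130))
    g=(H>55)&(H<88)&(S>80); rep('plate',g,(2,22)); rep('block',g,(98,114));rep('boss',g,(114,130))
    rep('brass',(H>12)&(H<28)&(S>110)&(V>60),(118,140))
    rep('orange',(H>5)&(H<20)&(S>150)&(V>100),(60,112))
    blk=(V<60); 
    X=W; reg=(X[...,0]>350)&(X[...,0]<650)&(X[...,1]>-50)&(X[...,1]<180); rep('black',blk&reg,(70,150))
d=cam('top'); save(d,'c1.png',(350,150,500,270),5)
d=cam('top');
```

```text
top red px [387. 177.] 165 mean [ 704.8 -173.3   80.3] zmax 85.2 rect [ 706.1 -173.9] [14.6 66.7] 86.9
top red px [422. 217.] 283 mean [ 592.3 -240.1  111.3] zmax 115.5 rect [ 593.8 -241.5] [18.5 87. ] 49.6
top blue px [468. 227.] 293 mean [ 561.3 -344.3  111. ] zmax 115.7 rect [ 562.7 -345.5] [19. 85.] 61.3
top blue px [100. 400.] 311 mean [240.6 508.4 108.6] zmax 128.4 rect [240.  509.2] [ 8.5 95.5] 87.9
top turq px [367. 239.] 281 mean [ 551.9 -108.1  105.1] zmax 109.8 rect [ 552.5 -108.6] [17.9 86.5] 47.4
top plate px [279. 229.] 575 mean [613.7  99.8  11.3] zmax 15.8 rect [601.3 119.2] [ 58.5 171. ] 6.6
top plate px [214. 236.] 46 mean [607.9 262.   11.1] zmax 15.1 rect [608.1 257.9] [13.2 37.2] 17.9
top plate px [204. 238.] 14 mean [604.7 287.1  12.3] zmax 15.6 rect [604.3 286.4] [ 7.8 11.1] 26.1
top plate px [261. 266.] 1817 mean [523.4 149.7  11.6] zmax 16.2 rect [530.9 153.7] [ 64.  256.2] 7.0
top block px [271. 227.] 31 mean [597.2 113.4 105.2] zmax 109.7 rect [597.9 114.9] [47.1 11.5] 85.1
top block px [274. 250.] 101 mean [543.1 108.7 105. ] zmax 110.5 rect [544.2 109.6] 
[... 4644 characters left out ...]
5. 172.] 125 mean [554.6 568.7  70.8] zmax 101.7 rect [559.5 581.4] [85.4 90. ] 13.1
side orange px [352. 190.] 26 mean [740.2 315.   85.4] zmax 88.6 rect [738.8 320.6] [  4.9 101.2] 7.2
side orange px [430. 286.] 15 mean [ 737.  -178.1   75.6] zmax 83.2 rect [ 736.5 -176.4] [16.3  8.8] 64.8
side orange px [404. 313.] 17 mean [ 627.2 -268.5  104.1] zmax 111.2 rect [ 627.5 -267.2] [21.   6.4] 66.4
side black px [322. 226.] 22 mean [576.4  92.3 113.2] zmax 116.2 rect [576.3  92.1] [20.7  4.4] 6.3
side black px [308. 237.] 73 mean [540.2 100.9  82.5] zmax 95.4 rect [541.2 104.8] [ 9.1 45.9] 10.6
side black px [319. 236.] 97 mean [547.1  26.1 127. ] zmax 134.1 rect [550.   46.5] [88.5 21.1] 87.3
```

View pics/c1.png

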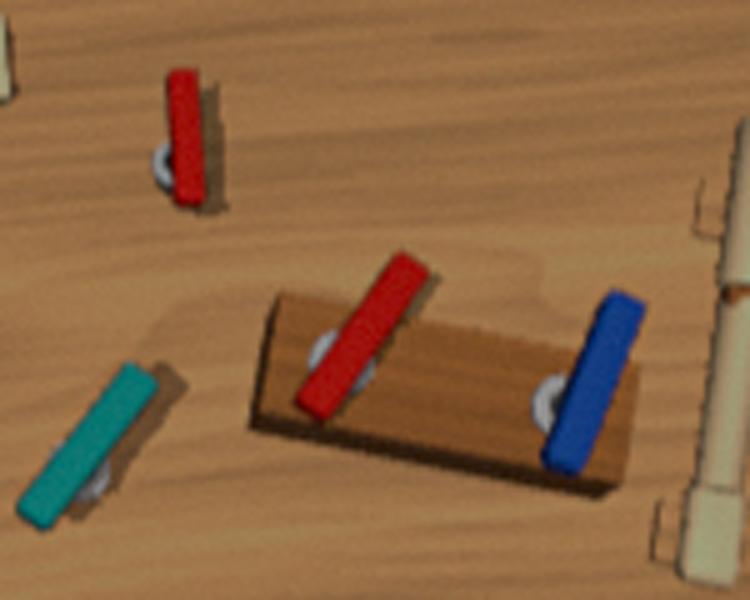

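The crop shows the large red key in the rack's left hole, bar centre about (422,217), with blue in the right hole. The small red one and the turquoise one stand elsewhere. So the target is the red key in the rack, at (593,-242) with its bar at -40°. The stand's yaw is 7°, the screw is at (568.5,113), and the crank is at about 0.63 rad.

```bash
cat >> h.py <<'E'
def plan(p,ang):
    """offset/dr for TCP at p pointing down, tool y at ang deg (mod 360 as given nearest)"""
    o=env.get_obs(); C=R.from_quat(o['ee_rot']); a=np.radians(ang)
    y=np.array([np.cos(a),np.sin(a),0]); z=np.array([0,0,-1.]); x=np.cross(y,z)
    T=R.from_matrix(np.stack([x,y,z],1))
    print('t',round(o['time_s'],2),'tcp',o['tcp_pos'].round(1),'q',np.round(o['qpos'],2),'w',round(o['gripper_width'],1),'F',o['contact_force'].round(1),'M',o['moment'].round(3))
    Y=C.as_matrix()[:,1]; print(' tool-y',np.degrees(np.arctan2(Y[1],Y[0])).round(1),'off',C.inv().apply(np.array(p)-o['tcp_pos']).round(1),'dr',(C.inv()*T).as_rotvec(degrees=True).round(2))
E
python3 -c "
from h import *
plan([549.5,28.7,175],7);plan([549.5,28.7,106],7)"
```

```text
t 0.2 tcp [165.5 654.  230.7] q [-1.43  0.48  0.02  1.56 -0.01  1.11 -0.08] w 85.4 F [-0.5 -0.6 -0.1] M [ 0.003 -0.018 -0.033]
 tool-y 75.8 off [-525.7 -512.    56.3] dr [-5.00e-02  4.00e-02  6.88e+01]
t 0.2 tcp [165.5 654.  230.7] q [-1.43  0.48  0.02  1.56 -0.01  1.11 -0.08] w 85.4 F [-0.5 -0.6 -0.1] M [ 0.003 -0.018 -0.033]
 tool-y 75.8 off [-525.6 -511.9  125.3] dr [-5.00e-02  4.00e-02  6.88e+01]
```

>>> drive_tool(
  offset=[
    [-525, -512, 15],
    [-525, -512, 15],
    [-525, -512, 15],
    [-525, -512, 15],
    [-525, -512, 15],
    [-525, -512, 15],
    [-525, -512, 15],
    [-525, -512, 15],
    [-525, -512, 15],
    [-525, -512, 15],
    [-525, -512, 15],
    [-525, -512, 15],
    [-525, -512, 15],
    [-525, -512, 15],
    [-525, -512, 15],
    [-525, -512, 15],
    [-525, -512, 15],
    [-525, -512, 40],
    [-525, -512, 40],
    [-525, -512, 40],
  ],
  dr=[
    [0, 0, 68.8],
    [0, 0, 68.8],
    [0, 0, 68.8],
    [0, 0, 68.8],
    [0, 0, 68.8],
    [0, 0, 68.8],
    [0, 0, 68.8],
    [0, 0, 68.8],
    [0, 0, 68.8],
    [0, 0, 68.8],
    [0, 0, 68.8],
    [0, 0, 68.8],
    [0, 0, 68.8],
    [0, 0, 68.8],
    [0, 0, 68.8],
    [0, 0, 68.8],
    [0, 0, 68.8],
    [0, 0, 68.8],
    [0, 0, 68.8],
    [0, 0, 68.8],
  ],
  gripper=[0, 0, 0, 0, 0, 0, 0, 0, 0, 0, 0, 0, 0, 0, 0, 0, 0, 0, 0, 0],
  force=40,
)

```text
time_s: 1.87
tcp_pos: [548.3, 27.0, 190.0]
ee_rot: [0.664, 0.748, -0.002, -0.0]
contact_force: [0.1, -0.3, -0.1]
gripper_width: 85.1
```

```bash
python3 -c "
from h import *
plan([549.5,28.7,160],7);plan([549.5,28.7,106],7)"
```

```text
t 1.87 tcp [548.3  27.  190. ] q [-0.61  0.35  0.55  1.93 -0.22  0.93  0.17] w 85.1 F [ 0.1 -0.3 -0.1] M [ 0.068 -0.003  0.022]
 tool-y 6.8 off [ 1.6  1.5 30. ] dr [-0.18  0.12 -0.21]
t 1.87 tcp [548.3  27.  190. ] q [-0.61  0.35  0.55  1.93 -0.22  0.93  0.17] w 85.1 F [ 0.1 -0.3 -0.1] M [ 0.068 -0.003  0.022]
 tool-y 6.8 off [ 1.7  1.7 84. ] dr [-0.18  0.12 -0.21]
```

>>> drive_tool(
  offset=[
    [1.5, 1.5, 30],
    [1.5, 1.5, 60],
    [1.5, 1.5, 82],
    [1.5, 1.5, 84],
    [1.5, 1.5, 84],
    [1.5, 1.5, 84],
    [1.5, 1.5, 84],
    [1.5, 1.5, 84],
    [1.5, 1.5, 84],
    [1.5, 1.5, 84],
    [1.5, 1.5, 84],
    [1.5, 1.5, 84],
    [1.5, 1.5, 84],
  ],
  dr=[
    [0, 0, 0],
    [0, 0, 0],
    [0, 0, 0],
    [0, 0, 0],
    [0, 0, 0],
    [0, 0, 0],
    [0, 0, 0],
    [0, 0, 0],
    [0, 0, 0],
    [0, 0, 0],
    [0, 0, 0],
    [0, 0, 0],
    [0, 0, 0],
  ],
  gripper=[0, 0, 0, 0, 0.6, 1, 1, 1, 1, 1, 1, 1, 1],
  force=25,
)

```text
time_s: 2.95
tcp_pos: [549.2, 28.5, 106.4]
ee_rot: [0.664, 0.748, -0.002, -0.0]
contact_force: [-3.1, 0.5, 5.6]
gripper_width: 15.3
```

Run:
```python
from h import *
th=0.63
a=np.radians(7);ux=np.array([np.cos(a),np.sin(a),0])
s=np.array([568.3,113,0]); yv=np.array([-np.sin(a),np.cos(a),0])
o=env.get_obs(); g=o['tcp_pos']; l=(g-s)@ux; print('local x',l,'y',(g-s)@yv, 'theta',np.arcsin(-l/50))
plan(g,7)
plan(g+ux*(-l)+[0,0,50*(1-np.cos(np.arcsin(-l/50)))],7)
d=cam('side');save(d,'s1.png',(260,160,400,280),5)
```

```text
local x -29.233888376141408 y -81.51649561108697 theta 0.6244828036296575
t 2.95 tcp [549.2  28.5 106.4] q [-0.55  0.47  0.49  1.99 -0.31  0.76  0.25] w 15.3 F [-3.1  0.5  5.6] M [0.124 0.528 0.012]
 tool-y 6.8 off [0. 0. 0.] dr [-0.19  0.1  -0.21]
t 2.95 tcp [549.2  28.5 106.4] q [-0.55  0.47  0.49  1.99 -0.31  0.76  0.25] w 15.3 F [-3.1  0.5  5.6] M [0.124 0.528 0.012]
 tool-y 6.8 off [ 0.1 29.2 -9.5] dr [-0.19  0.1  -0.21]
```

View pics/s1.png

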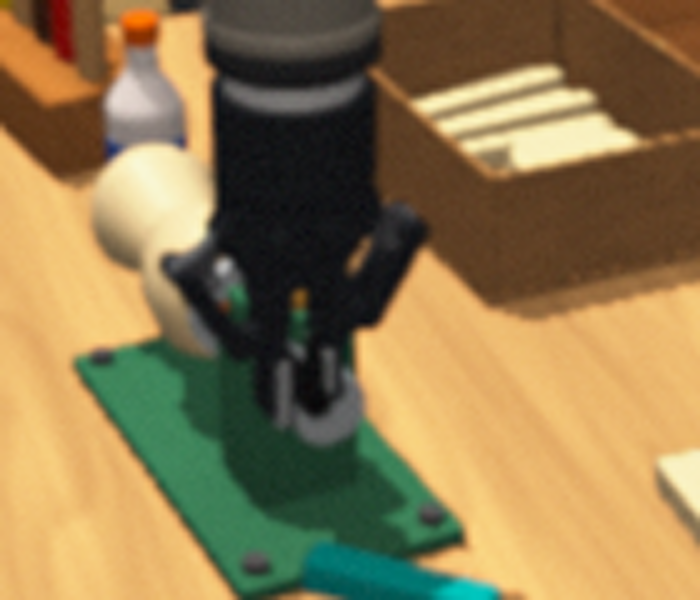

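The grip is held: the picture shows the black sleeve between the finger pads at crop (315,385), width 15.3. Next I swing it along the arc.

>>> drive_tool(
  offset=[
    [0, 5.2, -3.3],
    [0, 9.7, -5.5],
    [0, 14.4, -7.2],
    [0, 19.3, -8.4],
    [0, 24.2, -9.2],
    [0, 29.2, -9.4],
    [0, 29.2, -9.4],
    [0, 29.2, -9.4],
    [0, 29.2, -9.4],
  ],
  dr=[
    [0, 0, 0],
    [0, 0, 0],
    [0, 0, 0],
    [0, 0, 0],
    [0, 0, 0],
    [0, 0, 0],
    [0, 0, 0],
    [0, 0, 0],
    [0, 0, 0],
  ],
  gripper=[1, 1, 1, 1, 1, 1, 1, 1, 1],
)

```text
time_s: 3.75
tcp_pos: [579.4, 32.2, 116.1]
ee_rot: [0.664, 0.748, -0.001, 0.0]
contact_force: [1.2, 1.5, 5.7]
gripper_width: 15.0
```

Run:
```python
from h import *
plan([578,31.5,116],7)
a=np.radians(7)
print('local x',(env.get_obs()['tcp_pos']-[568.3,113,0])@[np.cos(a),np.sin(a),0])
```

```text
t 3.75 tcp [579.4  32.2 116.1] q [-0.54  0.5   0.49  1.91 -0.32  0.81  0.24] w 15.0 F [1.2 1.5 5.7] M [ 0.211 -0.292  0.019]
 tool-y 6.8 off [-0.5 -1.5  0.1] dr [-0.06  0.11 -0.21]
local x 1.2079826706130108
```

>>> drive_tool(
  offset=[
    [0, -1, 0],
    [0, -1, 0],
    [0, -1, 0],
    [0, -1, 0],
    [0, -1, 0],
    [0, -1, -30],
    [0, -1, -60],
    [0, -1, -70],
    [0, -1, -70],
  ],
  dr=[
    [0, 0, 0],
    [0, 0, 0],
    [0, 0, 0],
    [0, 0, 0],
    [0, 0, 0],
    [0, 0, 0],
    [0, 0, 0],
    [0, 0, 0],
    [0, 0, 0],
  ],
  gripper=[0.5, 0, 0, 0, 0, 0, 0, 0, 0],
)

```text
time_s: 4.5
tcp_pos: [580.4, 32.1, 188.9]
ee_rot: [0.664, 0.748, 0.001, 0.002]
contact_force: [-0.2, 0.4, -1.1]
gripper_width: 85.3
```

Run:
```python
from h import *
plan([593,-242,190],49.6)
```

```text
t 4.5 tcp [580.4  32.1 188.9] q [-0.58  0.4   0.55  1.86 -0.25  0.94  0.19] w 85.3 F [-0.2  0.4 -1.1] M [-0.027 -0.021 -0.043]
 tool-y 6.8 off [-273.7  -19.8   -0.9] dr [  0.2    0.16 -42.82]
```

>>> drive_tool(
  offset=[
    [-273.7, -20, -1],
    [-273.7, -20, -1],
    [-273.7, -20, -1],
    [-273.7, -20, -1],
    [-273.7, -20, -1],
    [-273.7, -20, -1],
    [-273.7, -20, -1],
    [-273.7, -20, -1],
    [-273.7, -20, -1],
    [-273.7, -20, -1],
    [-273.7, -20, -1],
  ],
  dr=[
    [0, 0, -42.8],
    [0, 0, -42.8],
    [0, 0, -42.8],
    [0, 0, -42.8],
    [0, 0, -42.8],
    [0, 0, -42.8],
    [0, 0, -42.8],
    [0, 0, -42.8],
    [0, 0, -42.8],
    [0, 0, -42.8],
    [0, 0, -42.8],
  ],
  gripper=[0, 0, 0, 0, 0, 0, 0, 0, 0, 0, 0],
)

```text
time_s: 5.42
tcp_pos: [592.8, -239.7, 189.0]
ee_rot: [0.344, 0.939, 0.001, 0.001]
contact_force: [-0.2, 0.3, -0.1]
gripper_width: 85.6
```

Run:
```python
from h import *
plan([593,-242,84],49.6)
# rectify plane z=129 patch round screw from averaged top pictures, and measure crank
ims=[];D=[]
for i in range(6):
    d=cam('top'); ims.append(d['image'].astype(float)); D.append(cloud(d))
im=np.mean(ims,0); W=np.nanmean(D,0); np.savez('t2.npz',W=W,im=im,**{k:d[k] for k in('R','t','fx','fy','cx','cy')})
h=cv2.cvtColor(im.astype(np.uint8),cv2.COLOR_RGB2HSV).astype(int)
m=(h[...,2]<60)&(W[...,0]>530)&(W[...,0]<620)&(W[...,1]>0)&(W[...,1]<62)&(W[...,2]>115)
P=W[m]; print('crank',len(P),P.mean(0).round(1),cv2.minAreaRect(P[:,:2].astype(np.float32)))
def proj(x,y,z):
    p=d['R']@np.array([x,y,z])+d['t']; return d['fx']*p[0]/p[2]+d['cx'],d['fy']*p[1]/p[2]+d['cy']
N=300;sc=.15;cx,cy=569,113
src=np.float32([proj(cx+a*22,cy+b*22,130) for a,b in((1,1),(1,-1),(-1,-1),(-1,1))])
M=cv2.getPerspectiveTransform(src,np.float32([[0,0],[600,0],[600,600],[0,600]]))
o=cv2.warpPerspective(im.astype(np.uint8),M,(600,600),flags=cv2.INTER_CUBIC) # up=+x,left=+y, 13.64 px/mm
cv2.imwrite('pics/scr.png',o[:,:,::-1]); np.save('scr.npy',o)
```

```text
t 5.42 tcp [ 592.8 -239.7  189. ] q [-0.01  0.48  0.41  1.71 -0.22  0.99  1.35] w 85.6 F [-0.2  0.3 -0.1] M [0.026 0.01  0.034]
 tool-y 49.7 off [ -1.4  -1.9 105. ] dr [0.14 0.1  0.11]
crank 134 [577.5  33.1 140.2] ((578.49072265625, 35.304466247558594), (15.63432502746582, 53.65797424316406), 9.628242492675781)
```

View pics/scr.png

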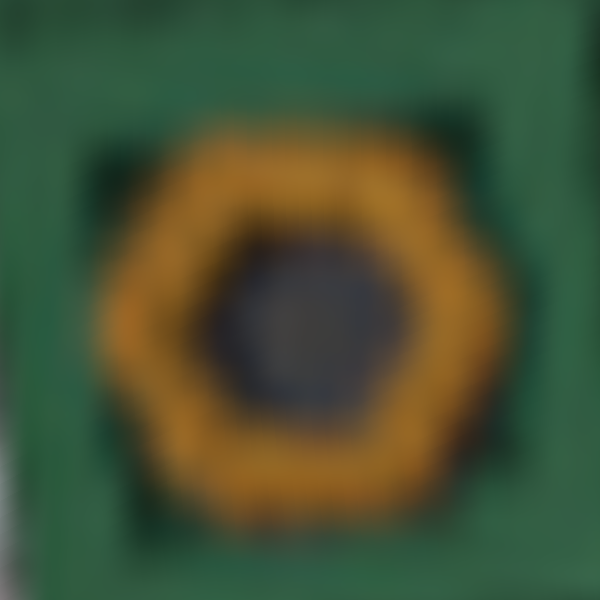

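Run:
```python
from h import *
o=np.load('scr.npy'); h=cv2.cvtColor(o,cv2.COLOR_RGB2HSV).astype(int)
for vt in(80,100,120):
    m=((h[...,0]>8)&(h[...,0]<26)&(h[...,1]>110)&(h[...,2]>vt)).astype(np.uint8)
    c,_=cv2.findContours(m,cv2.RETR_CCOMP,cv2.CHAIN_APPROX_NONE); c=sorted(c,key=cv2.contourArea)[::-1][:2]
    for k in c:
        M=cv2.moments(k); u,v=M['m10']/M['m00'],M['m01']/M['m00']
        f=np.zeros(o.shape[:2],np.uint8); cv2.drawContours(f,[k],-1,1,-1)
        V,U=np.nonzero(f); z=(v-V)+1j*(u-U)  # real=+x world, imag=+y world
        a=np.degrees(np.angle(np.sum(z**6)))/6  # corner direction
        print(vt,'c',569+(300-v)/13.64,113+(300-u)/13.64,'area mm2',M['m00']/13.64**2,'corner',a.round(1),'flat normal',(a+30).round(1),'str',abs(np.sum(z**6))/np.sum(abs(z)**6))
```

```text
80 c 567.156063713774 112.99343006018053 area mm2 674.1481841401431 corner -29.3 flat normal 0.7 str 0.15347061812001003
80 c 566.9155515890221 113.10467325899623 area mm2 180.33094400632947 corner 29.8 flat normal 59.8 str 0.14157579209089385
100 c 567.3484181032778 113.11843143667973 area mm2 624.8656272305878 corner 29.9 flat normal 59.9 str 0.1668163210381065
100 c 567.0477705199726 113.34300093471018 area mm2 209.26946362690376 corner -29.2 flat normal 0.8 str 0.1481697339373173
120 c 567.3875368797565 113.14088229016761 area mm2 560.4983832268383 corner 29.5 flat normal 59.5 str 0.18133837453816887
120 c 566.9835214258985 113.4154701162699 area mm2 253.9349721794618 corner -29.4 flat normal 0.6 str 0.16836923229705852
```

>>> drive_tool(
  offset=[
    [-1.4, -1.9, 35],
    [-1.4, -1.9, 70],
    [-1.4, -1.9, 100],
    [-1.4, -1.9, 105],
    [-1.4, -1.9, 105],
    [-1.4, -1.9, 105],
    [-1.4, -1.9, 105],
    [-1.4, -1.9, 105],
    [-1.4, -1.9, 105],
    [-1.4, -1.9, 105],
    [-1.4, -1.9, 105],
    [-1.4, -1.9, 105],
  ],
  dr=[
    [0, 0, 0],
    [0, 0, 0],
    [0, 0, 0],
    [0, 0, 0],
    [0, 0, 0],
    [0, 0, 0],
    [0, 0, 0],
    [0, 0, 0],
    [0, 0, 0],
    [0, 0, 0],
    [0, 0, 0],
    [0, 0, 0],
  ],
  gripper=[0, 0, 0, 0, 0.6, 1, 1, 1, 1, 1, 1, 1],
  force=60,
)

```text
time_s: 6.72
tcp_pos: [594.7, -243.5, 86.8]
ee_rot: [0.345, 0.939, 0.001, 0.004]
contact_force: [0.5, 1.8, 7.4]
gripper_width: 19.1
```

Run:
```python
from h import *
plan([593,-242,190],49.6)
```

```text
t 6.72 tcp [ 594.7 -243.5   86.8] q [ 0.03  0.6   0.36  1.78 -0.28  0.8   1.4 ] w 19.1 F [0.5 1.8 7.4] M [ 0.302 -0.029 -0.016]
 tool-y 49.7 off [   1.7    0.5 -103.2] dr [0.24 0.35 0.07]
```

The screw is at (567.2,113.1) with its flat normals at 0.4° mod 60°, so the bar must end along world x. The crank now reads about 0.0 rad. The key is gripped (19.1 mm). Lifting it.

>>> drive_tool(
  offset=[
    [0, 0, -10],
    [0, 0, -25],
    [0, 0, -50],
    [0, 0, -85],
    [0, 0, -120],
    [0, 0, -150],
    [0, 0, -163],
    [0, 0, -163],
  ],
  dr=[
    [0, 0, 0],
    [0, 0, 0],
    [0, 0, 0],
    [0, 0, 0],
    [0, 0, 0],
    [0, 0, 0],
    [0, 0, 0],
    [0, 0, 0],
  ],
  gripper=[1, 1, 1, 1, 1, 1, 1, 1],
  force=100,
)

```text
time_s: 7.38
tcp_pos: [594.7, -244.4, 253.3]
ee_rot: [0.345, 0.939, 0.001, 0.006]
contact_force: [1.2, -1.3, -3.1]
gripper_width: 18.5
```

Run:
```python
from h import *
plan([567.2,113.1,250],90)
```

```text
t 7.38 tcp [ 594.7 -244.4  253.3] q [-0.02  0.42  0.43  1.65 -0.19  1.1   1.33] w 18.5 F [ 1.2 -1.3 -3.1] M [ 0.003 -0.035  0.028]
 tool-y 49.6 off [252.5 254.6   2.1] dr [  0.13   0.76 -40.35]
```

>>> drive_tool(
  offset=[
    [252.5, 254.6, 2],
    [252.5, 254.6, 2],
    [252.5, 254.6, 2],
    [252.5, 254.6, 2],
    [252.5, 254.6, 2],
    [252.5, 254.6, 2],
    [252.5, 254.6, 2],
    [252.5, 254.6, 2],
    [252.5, 254.6, 2],
    [252.5, 254.6, 2],
    [252.5, 254.6, 2],
    [252.5, 254.6, 2],
    [252.5, 254.6, 2],
    [252.5, 254.6, 2],
  ],
  dr=[
    [0.1, 0.8, -40],
    [0.1, 0.8, -40],
    [0.1, 0.8, -40],
    [0.1, 0.8, -40],
    [0.1, 0.8, -40],
    [0.1, 0.8, -40],
    [0.1, 0.8, -40],
    [0.1, 0.8, -40],
    [0.1, 0.8, -40],
    [0.1, 0.8, -40],
    [0.1, 0.8, -40],
    [0.1, 0.8, -40],
    [0.1, 0.8, -40],
    [0.1, 0.8, -40],
  ],
  gripper=[1, 1, 1, 1, 1, 1, 1, 1, 1, 1, 1, 1, 1, 1],
)

```text
time_s: 8.55
tcp_pos: [567.0, 111.1, 249.4]
ee_rot: [0.004, 1.0, -0.0, -0.001]
contact_force: [0.4, 0.0, -4.1]
gripper_width: 18.1
```

Run:
```python
from h import *
plan([567.2,113.1,250],90)
for n in ('side','top'):
    d=cam(n); W=cloud(d); h=cv2.cvtColor(d['image'],cv2.COLOR_RGB2HSV).astype(int)
    near=(abs(W[...,0]-567)<70)&(abs(W[...,1]-113)<70)
    m=((h[...,0]<6)|(h[...,0]>174))&(h[...,1]>150)&(h[...,2]>50)&near&(W[...,2]>200)
    P=W[m]; print(n,'red',len(P)); 
    if len(P)>9: print(P.mean(0),P.min(0),P.max(0))
    k=(h[...,1]<70)&(h[...,2]>50)&near&(W[...,2]>160)&(W[...,2]<235)
    P=W[k]; v,u=np.nonzero(k)
    if len(P)>9:
        print(n,'grey',len(P),np.median(P,0))
        for a in range(160,240,8):
            q=(P[:,2]>a)&(P[:,2]<=a+8)
            if q.sum()>2: print(a,q.sum(),P[q].mean(0).round(1),P[q].min(0).round(1),P[q].max(0).round(1))
    if n=='side': save(d,'s2.png',(260,120,400,240),5)
```

```text
t 8.55 tcp [567.  111.1 249.4] q [-0.43  0.3   0.17  1.78 -0.06  1.06  1.31] w 18.1 F [ 0.4  0.  -4.1] M [-0.019  0.003  0.035]
 tool-y 89.5 off [-0.1  2.  -0.6] dr [-0.01 -0.09 -0.51]
side red 217
[560.71555748 103.26289058 268.05270655] [519.98241225  96.49064953 256.4533086 ] [606.74365612 120.20405123 277.26896886]
side grey 66 [559.63003805 104.10113253 214.22012245]
200 6 [561.7 105.9 203.6] [555.9 102.8 201.6] [568.7 107.9 204.6]
208 51 [561.1 104.2 213.3] [549.4  95.8 208.8] [576.6 124.  216. ]
216 8 [561.2 106.  218.2] [552.1  97.3 216.1] [573.5 110.8 221.5]
top red 0
```

View pics/s2.png

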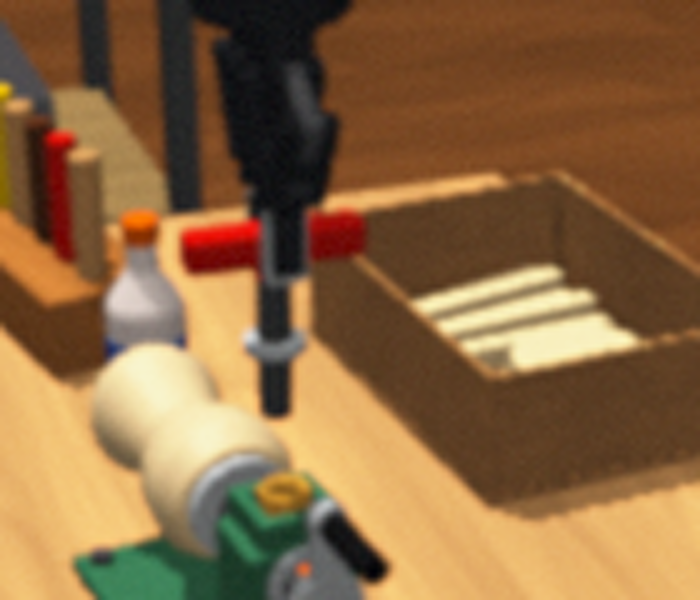

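The side view shows the key upright in the fingers, with the bar running from crop (185,248) to (365,235), the nose at (275,412) and the brass screw below at (285,492). Next I measure the key's offset along the bar relative to the screw.

Run:
```python
from h import *
d=cam('side'); im=d['image']; h=cv2.cvtColor(im,cv2.COLOR_RGB2HSV).astype(int); W=cloud(d)
def proj(x,y,z):
    p=d['R']@np.array([x,y,z])+d['t']; return np.array([d['fx']*p[0]/p[2]+d['cx'],d['fy']*p[1]/p[2]+d['cy']])
roi=np.zeros((480,640),bool); roi[210:226,306:328]=1
m=(h[...,0]>10)&(h[...,0]<27)&(h[...,1]>110)&(h[...,2]>70)&roi
v,u=np.nonzero(m); sc=np.array([(u.min()+u.max())/2,(v.min()+v.max())/2]); print('brass',u.min(),u.max(),v.min(),v.max(),u.mean(),v.mean(),'proj screw',proj(567.2,113.1,130),proj(567.2,113.1,127))
g=im.astype(int).sum(2)
for r in list(range(175,186))+list(range(190,206)):
    c=np.nonzero(g[r,300:330]<170)[0]
    if len(c): print(r,300+c.min(),300+c.max(),len(c),end=' | ')
print()
for z in (249-80.8+3,249-80.8+20,249-80.8+34,249-80.8+60):
    print(z,[proj(567+dx,111.1,z).round(1) for dx in(0,-2,-4)])
m=((h[...,0]<6)|(h[...,0]>174))&(h[...,1]>150)&(h[...,2]>50); m[:150]=0;m[180:]=0;m[:,:290]=0;m[:,345:]=0
v,u=np.nonzero(m); print('bar u',u.min(),u.max(),'v left',v[u<u.min()+2].mean(),'right',v[u>u.max()-2].mean())
z=249-80.8+96
for dx in (0,-2,-4): print(dx,proj(567+dx-45,101.1,z).round(1),proj(567+dx+45,101.1,z).round(1))
plan([567.2,113.1,250],90)
```

```text
brass 311 327 210 222 319.3958333333333 215.5625 proj screw [316.4966251  216.58175353] [316.52467526 217.60684165]
176 312 312 1 | 177 312 316 5 | 178 312 316 5 | 179 312 316 5 | 180 312 316 5 | 181 312 316 5 | 182 312 316 5 | 183 312 317 6 | 184 312 317 6 | 185 312 317 6 | 192 315 316 2 | 193 313 317 5 | 194 313 317 5 | 195 313 317 5 | 196 313 317 5 | 197 313 317 5 | 198 313 317 5 | 199 313 317 5 | 200 313 316 4 | 201 313 316 4 | 202 314 315 2 | 
171.2 [array([316.3, 202.6]), array([315.5, 202.7]), array([314.7, 202.8])]
188.2 [array([316.1, 196.5]), array([315.3, 196.6]), array([314.6, 196.7])]
202.2 [array([316. , 191.4]), array([315.2, 191.5]), array([314.4, 191.6])]
228.2 [array([315.7, 181.7]), array([314.9, 181.8]), array([314.1, 181.9])]
bar u 297 332 v left 169.26666666666668 right 166.0
0 [298.3 172. ] [334.4 167. ]
-2 [297.4 172.1] [333.6 167.1]
-4 [296.6 172.2] [332.8 167.2]
t 8.7 tcp [567.2 112.1 250. ] q [-0.44  0.3   0.17  1.78 -0.06  1.07  1.31] w 17.9 F [-0.7  1.2 -4.4] M [ 0.001 -0.037 -0.028]
 tool-y 89.6 off [0.1 1.  0. ] dr [ 0.04 -0.03 -0.44]
```

>>> drive_tool(
  offset=[
    [-3, 1, 10],
    [-3, 1, 25],
    [-3, 1, 33],
    [-3, 1, 36],
    [-3, 1, 38],
    [-3, 1, 40],
    [-3, 1, 41],
    [-3, 1, 42],
    [-3, 1, 43],
    [-3, 1, 43],
  ],
  dr=[
    [0, 0, -0.4],
    [0, 0, -0.4],
    [0, 0, -0.4],
    [0, 0, -0.4],
    [0, 0, -0.4],
    [0, 0, -0.4],
    [0, 0, -0.4],
    [0, 0, -0.4],
    [0, 0, -0.4],
    [0, 0, -0.4],
  ],
  gripper=[1, 1, 1, 1, 1, 1, 1, 1, 1, 1],
)

```text
time_s: 9.53
tcp_pos: [570.3, 113.1, 207.2]
ee_rot: [0.0, 1.0, 0.0, -0.0]
contact_force: [-0.4, 0.3, -3.7]
gripper_width: 18.5
```

Run:
```python
from h import *
plan([570.2,113.1,195],90)
d=cam('side');save(d,'s3.png',(280,150,370,230),8)
```

```text
t 9.53 tcp [570.3 113.1 207.2] q [-0.43  0.35  0.16  1.82 -0.07  0.98  1.33] w 18.5 F [-0.4  0.3 -3.7] M [-0.012 -0.013  0.003]
 tool-y 90.0 off [ 0.1 -0.1 12.2] dr [ 0.04 -0.02 -0.04]
```

View pics/s3.png

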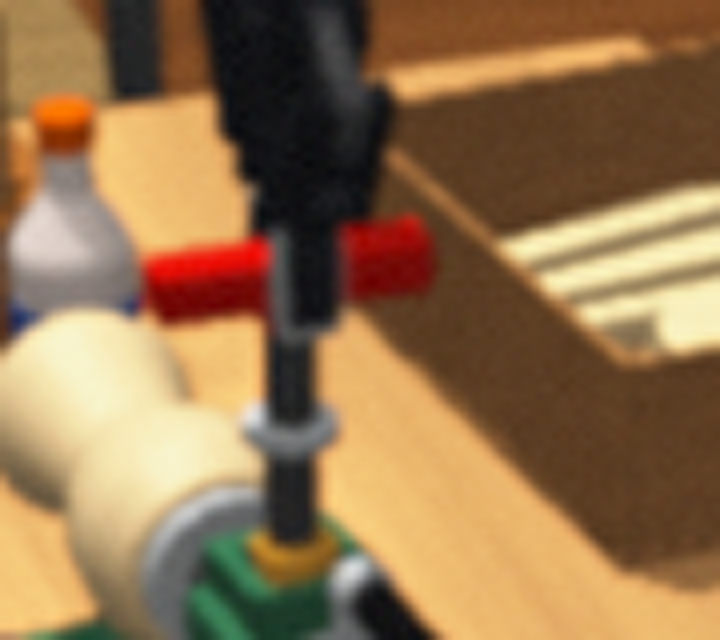

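The key's nose enters the brass screw centrally at crop (290,545), with no contact force. Going on down.

>>> drive_tool(
  offset=[
    [0, 0, 1],
    [0, 0, 2],
    [0, 0, 3],
    [0, 0, 4],
    [0, 0, 5],
    [0, 0, 6],
    [0, 0, 7],
    [0, 0, 7],
  ],
  dr=[
    [0, 0, 0],
    [0, 0, 0],
    [0, 0, 0],
    [0, 0, 0],
    [0, 0, 0],
    [0, 0, 0],
    [0, 0, 0],
    [0, 0, 0],
  ],
  gripper=[1, 1, 1, 1, 1, 1, 1, 1],
)

```text
time_s: 10.25
tcp_pos: [570.5, 112.8, 200.0]
ee_rot: [0.001, 1.0, 0.0, -0.0]
contact_force: [1.6, -2.3, -3.5]
gripper_width: 18.3
```

```bash
python3 -c "
from h import *
plan([570.2,113.1,195],90)"
```

```text
t 10.25 tcp [570.5 112.8 200. ] q [-0.43  0.36  0.16  1.83 -0.07  0.96  1.33] w 18.3 F [ 1.6 -2.3 -3.5] M [-0.439 -0.436 -0.22 ]
 tool-y 89.9 off [0.3 0.3 5. ] dr [ 0.02 -0.   -0.06]
```

>>> drive_tool(
  offset=[
    [0, 0, 1],
    [0, 0, 2],
    [0, 0, 3],
    [0, 0, 4],
    [0, 0, 5],
    [0, 0, 6],
    [0, 0, 6],
  ],
  dr=[
    [0, 0, 0.5],
    [0, 0, 1],
    [0, 0, 1.5],
    [0, 0, 1.5],
    [0, 0, 1.5],
    [0, 0, 1.5],
    [0, 0, 1.5],
  ],
  gripper=[1, 1, 1, 1, 1, 1, 1],
)

```text
time_s: 10.83
tcp_pos: [570.6, 112.8, 194.1]
ee_rot: [0.014, 1.0, 0.0, 0.0]
contact_force: [0.7, -1.8, -1.6]
gripper_width: 18.2
```

```bash
python3 -c "
from h import *
plan([570.2,113.1,195],90)"
```

```text
t 10.83 tcp [570.6 112.8 194.1] q [-0.43  0.36  0.16  1.83 -0.07  0.95  1.31] w 18.2 F [ 0.7 -1.8 -1.6] M [-0.474 -0.279 -0.209]
 tool-y 88.4 off [ 0.4  0.3 -0.9] dr [ 0.02  0.02 -1.56]
```

>>> drive_tool(
  offset=[
    [0, 0, 0.7],
    [0, 0, 1.4],
    [0, 0, 2],
    [0, 0, 2.5],
    [0, 0, 2.5],
  ],
  dr=[
    [0, 0, 0.5],
    [0, 0, 1],
    [0, 0, 1],
    [0, 0, 1],
    [0, 0, 1],
  ],
  gripper=[1, 1, 1, 1, 1],
)

```text
time_s: 11.25
tcp_pos: [571.4, 112.8, 193.6]
ee_rot: [0.023, 1.0, 0.001, 0.001]
contact_force: [-2.4, -3.1, 11.1]
gripper_width: 18.1
```

```bash
python3 -c "
from h import *
plan([570.2,113.1,195],90)"
```

```text
t 11.25 tcp [571.4 112.8 193.6] q [-0.43  0.36  0.17  1.83 -0.07  0.95  1.29] w 18.1 F [-2.4 -3.1 11.1] M [-0.698  0.693 -0.11 ]
 tool-y 87.4 off [ 1.3  0.2 -1.4] dr [ 0.07  0.13 -2.61]
```

The key is home: it meets the floor at TCP z 193.6 and pushes back 11 N. Now turning clockwise about the screw axis, in arcs that follow the screw down.

>>> drive_tool(
  offset=[
    [0, -0.3, 0.7],
    [0, -0.6, 1.0],
    [0.1, -0.9, 1.2],
    [0.2, -1.2, 1.5],
    [0.3, -1.5, 1.7],
    [0.5, -1.8, 2.0],
    [0.6, -2.0, 2.2],
    [0.8, -2.3, 2.5],
    [0.8, -2.3, 2.5],
  ],
  dr=[
    [0, 0, 5],
    [0, 0, 10],
    [0, 0, 15],
    [0, 0, 20],
    [0, 0, 25],
    [0, 0, 30],
    [0, 0, 35],
    [0, 0, 40],
    [0, 0, 40],
  ],
  gripper=[1, 1, 1, 1, 1, 1, 1, 1, 1],
)

```text
time_s: 12.0
tcp_pos: [569.7, 111.3, 191.9]
ee_rot: [0.365, 0.931, 0.001, -0.0]
contact_force: [-4.2, -0.9, 7.2]
gripper_width: 18.1
```

```bash
python3 -c "
from h import *
plan([571.2,113.1,191],90)"
```

```text
t 12.0 tcp [569.7 111.3 191.9] q [-0.55  0.37  0.31  1.85 -0.14  0.94  0.65] w 18.1 F [-4.2 -0.9  7.2] M [-0.222  1.139 -0.008]
 tool-y 47.1 off [0.1 2.4 0.9] dr [ 1.300e-01 -2.000e-02 -4.288e+01]
```

>>> drive_tool(
  offset=[
    [0, -0.3, 0.6],
    [0, -0.6, 0.9],
  ],
  dr=[
    [0, 0, 5],
    [0, 0, 10],
  ],
  gripper=[1, 1],
)

```text
time_s: 12.17
tcp_pos: [568.9, 111.3, 191.5]
ee_rot: [0.447, 0.894, 0.001, -0.001]
contact_force: [-1.9, -1.0, 3.4]
gripper_width: 18.2
```

```bash
python3 -c "
from h import *
plan([571.2,113.1,191],90)"
```

```text
t 12.17 tcp [568.9 111.3 191.5] q [-0.57  0.37  0.35  1.85 -0.16  0.94  0.49] w 18.2 F [-1.9 -1.   3.4] M [-0.176  0.571  0.088]
 tool-y 36.9 off [0.1 3.  0.5] dr [  0.16  -0.08 -53.11]
```

>>> drive_tool(
  offset=[
    [0, -0.3, 0.5],
    [0, -0.5, 0.8],
  ],
  dr=[
    [0, 0, 4],
    [0, 0, 8],
  ],
  gripper=[1, 1],
)

```text
time_s: 12.33
tcp_pos: [568.2, 111.4, 191.0]
ee_rot: [0.51, 0.86, 0.001, -0.001]
contact_force: [-0.3, -0.2, 1.8]
gripper_width: 18.2
```

```bash
python3 -c "
from h import *
plan([571.2,113.1,191],90)"
```

```text
t 12.33 tcp [568.2 111.4 191. ] q [-0.6   0.38  0.38  1.85 -0.17  0.94  0.36] w 18.2 F [-0.3 -0.2  1.8] M [-0.259  0.323  0.093]
 tool-y 28.7 off [0.1 3.4 0. ] dr [  0.18  -0.13 -61.33]
```

>>> drive_tool(
  offset=[
    [0, -0.3, 0.5],
    [0, -0.5, 0.8],
  ],
  dr=[
    [0, 0, 4],
    [0, 0, 8],
  ],
  gripper=[1, 1],
)

```text
time_s: 12.5
tcp_pos: [567.8, 111.5, 190.6]
ee_rot: [0.57, 0.821, 0.002, -0.001]
contact_force: [-0.0, -0.3, 1.8]
gripper_width: 18.4
```

```bash
python3 -c "
from h import *
plan([571.2,113.1,191],90)"
```

```text
t 12.5 tcp [567.8 111.5 190.6] q [-0.62  0.38  0.41  1.86 -0.19  0.94  0.23] w 18.4 F [-0.  -0.3  1.8] M [-0.242  0.197  0.053]
 tool-y 20.5 off [ 0.3  3.8 -0.4] dr [  0.21  -0.15 -69.54]
```

>>> drive_tool(
  offset=[
    [0, -0.3, 0.5],
    [0, -0.5, 0.8],
  ],
  dr=[
    [0, 0, 4],
    [0, 0, 8],
  ],
  gripper=[1, 1],
)

```text
time_s: 12.67
tcp_pos: [567.3, 111.7, 190.2]
ee_rot: [0.628, 0.778, 0.002, -0.001]
contact_force: [-0.6, -1.0, 1.7]
gripper_width: 18.6
```

```bash
python3 -c "
from h import *
plan([571.2,113.1,191],90)"
```

```text
t 12.67 tcp [567.3 111.7 190.2] q [-0.65  0.38  0.45  1.86 -0.21  0.94  0.11] w 18.6 F [-0.6 -1.   1.7] M [-0.343  0.144  0.084]
 tool-y 12.2 off [ 0.6  4.1 -0.7] dr [  0.24  -0.18 -77.75]
```

>>> drive_tool(
  offset=[
    [0, -0.3, 0.5],
    [0, -0.4, 0.7],
  ],
  dr=[
    [0, 0, 3.5],
    [0, 0, 7],
  ],
  gripper=[1, 1],
)

```text
time_s: 12.83
tcp_pos: [567.0, 111.9, 189.9]
ee_rot: [0.675, 0.738, 0.002, -0.002]
contact_force: [0.2, -1.3, 1.0]
gripper_width: 18.1
```

```bash
python3 -c "
from h import *
plan([571.2,113.1,191],90)"
```

```text
t 12.83 tcp [567.  111.9 189.9] q [-0.67  0.39  0.47  1.86 -0.22  0.94 -0.01] w 18.1 F [ 0.2 -1.3  1. ] M [-0.325  0.051  0.142]
 tool-y 5.1 off [ 0.8  4.3 -1.1] dr [  0.27  -0.21 -84.95]
```

>>> drive_tool(
  offset=[
    [0, -0.2, 0.5],
    [0, -0.4, 0.7],
  ],
  dr=[
    [0, 0, 3],
    [0, 0, 6],
  ],
  gripper=[1, 1],
)

```text
time_s: 13.0
tcp_pos: [566.7, 112.1, 189.6]
ee_rot: [0.714, 0.7, 0.002, -0.002]
contact_force: [-0.2, -0.7, 1.2]
gripper_width: 18.0
```

```bash
cat > m.py <<'E'
from h import *
plan([571.2,113.1,191],90)
a=[env.get_obs()['moment'][2]]
for i in range(4): env.get_image('top'); a.append(env.get_obs()['moment'][2])
print(np.round(a,3),'mean',np.mean(a).round(3)); o=env.get_obs(); print(o['tcp_pos'].round(2))
E
python3 m.py
```

```text
t 13.0 tcp [566.7 112.1 189.6] q [-0.69  0.39  0.5   1.86 -0.23  0.94 -0.1 ] w 18.0 F [-0.2 -0.7  1.2] M [-0.393  0.022  0.05 ]
 tool-y -1.1 off [ 1.1  4.4 -1.4] dr [  0.3   -0.22 -91.12]
[ 0.05   0.048 -0.059  0.015  0.009] mean 0.013
[566.71 112.1  189.57]
```

>>> drive_tool(
  offset=[
    [0, -0.2, 0.5],
    [0, -0.4, 0.7],
  ],
  dr=[
    [0, 0, 3],
    [0, 0, 6],
  ],
  gripper=[1, 1],
)

```text
time_s: 13.37
tcp_pos: [566.5, 112.3, 189.3]
ee_rot: [0.748, 0.663, 0.003, -0.002]
contact_force: [-0.5, -0.7, 3.1]
gripper_width: 18.5
```

```bash
python3 m.py
```

```text
t 13.37 tcp [566.5 112.3 189.3] q [-0.71  0.39  0.52  1.87 -0.25  0.94 -0.19] w 18.5 F [-0.5 -0.7  3.1] M [-0.361  0.155  0.085]
 tool-y -6.9 off [ 1.4  4.6 -1.7] dr [  0.33  -0.25 -96.9 ]
[ 0.085  0.025 -0.009 -0.006  0.006] mean 0.02
[566.47 112.28 189.22]
```

>>> drive_tool(
  offset=[
    [0, -0.2, 0.5],
    [0, -0.4, 0.7],
  ],
  dr=[
    [0, 0, 3],
    [0, 0, 6],
  ],
  gripper=[1, 1],
)

```text
time_s: 13.73
tcp_pos: [566.3, 112.4, 189.0]
ee_rot: [0.781, 0.624, 0.003, -0.002]
contact_force: [-0.9, -1.3, 5.5]
gripper_width: 18.2
```

```bash
python3 m.py
```

```text
t 13.73 tcp [566.3 112.4 189. ] q [-0.72  0.4   0.55  1.87 -0.26  0.94 -0.28] w 18.2 F [-0.9 -1.3  5.5] M [-0.278  0.337  0.067]
 tool-y -12.7 off [ 1.7  4.6 -2. ] dr [   0.36   -0.28 -102.73]
[ 0.067  0.065  0.031  0.004 -0.002] mean 0.033
[566.3  112.48 188.94]
```

>>> drive_tool(
  offset=[
    [0, -0.2, 0.5],
    [0, -0.4, 0.7],
  ],
  dr=[
    [0, 0, 3],
    [0, 0, 6],
  ],
  gripper=[1, 1],
)

```text
time_s: 14.1
tcp_pos: [566.1, 112.7, 188.7]
ee_rot: [0.812, 0.583, 0.003, -0.002]
contact_force: [-1.0, -1.2, 6.3]
gripper_width: 18.0
```

```bash
python3 m.py
```

```text
t 14.1 tcp [566.1 112.7 188.7] q [-0.74  0.4   0.57  1.87 -0.27  0.94 -0.37] w 18.0 F [-1.  -1.2  6.3] M [-0.317  0.242  0.111]
 tool-y -18.6 off [ 2.   4.7 -2.3] dr [   0.39   -0.31 -108.62]
[ 0.111  0.053 -0.033 -0.001  0.006] mean 0.027
[566.12 112.69 188.67]
```

>>> drive_tool(
  offset=[
    [0, -0.2, 0.4],
    [0, -0.4, 0.6],
  ],
  dr=[
    [0, 0, 3],
    [0, 0, 6],
  ],
  gripper=[1, 1],
)

```text
time_s: 14.47
tcp_pos: [566.0, 113.0, 188.5]
ee_rot: [0.841, 0.541, 0.003, -0.002]
contact_force: [-0.6, -1.3, 4.8]
gripper_width: 18.5
```

```bash
python3 m.py
```

```text
t 14.47 tcp [566.  113.  188.5] q [-0.76  0.41  0.59  1.87 -0.28  0.94 -0.46] w 18.5 F [-0.6 -1.3  4.8] M [-0.271  0.229  0.188]
 tool-y -24.5 off [ 2.3  4.7 -2.5] dr [   0.42   -0.34 -114.5 ]
[0.188 0.081 0.059 0.043 0.062] mean 0.087
[565.97 112.96 188.44]
```

>>> drive_tool(
  offset=[
    [0, -0.2, 0.4],
    [0, -0.4, 0.6],
  ],
  dr=[
    [0, 0, 3],
    [0, 0, 6],
  ],
  gripper=[1, 1],
)

```text
time_s: 14.83
tcp_pos: [565.8, 113.2, 188.2]
ee_rot: [0.868, 0.497, 0.003, -0.003]
contact_force: [-1.3, -1.7, 4.3]
gripper_width: 18.1
```

```bash
python3 m.py
```

```text
t 14.83 tcp [565.8 113.2 188.2] q [-0.78  0.41  0.62  1.87 -0.3   0.94 -0.55] w 18.1 F [-1.3 -1.7  4.3] M [-0.364  0.156  0.215]
 tool-y -30.4 off [ 2.6  4.7 -2.8] dr [   0.44   -0.36 -120.36]
[0.215 0.158 0.094 0.161 0.08 ] mean 0.142
[565.8  113.24 188.19]
```

>>> drive_tool(
  offset=[
    [0, -0.1, 0.3],
    [0, -0.3, 0.5],
  ],
  dr=[
    [0, 0, 2.5],
    [0, 0, 5],
  ],
  gripper=[1, 1],
)

```text
time_s: 15.2
tcp_pos: [565.7, 113.5, 188.0]
ee_rot: [0.888, 0.46, 0.003, -0.003]
contact_force: [-1.0, -1.4, 5.3]
gripper_width: 18.3
```

```bash
python3 m.py
```

```text
t 15.2 tcp [565.7 113.5 188. ] q [-0.79  0.41  0.64  1.88 -0.31  0.95 -0.63] w 18.3 F [-1.  -1.4  5.3] M [-0.427  0.253  0.183]
 tool-y -35.2 off [ 2.9  4.7 -2.9] dr [   0.46   -0.39 -125.21]
[0.183 0.128 0.061 0.077 0.051] mean 0.1
[565.73 113.51 188.02]
```

>>> drive_tool(
  offset=[
    [0, -0.1, 0.3],
    [0, -0.3, 0.5],
  ],
  dr=[
    [0, 0, 2.5],
    [0, 0, 5],
  ],
  gripper=[1, 1],
)

```text
time_s: 15.57
tcp_pos: [565.7, 113.7, 187.9]
ee_rot: [0.907, 0.422, 0.003, -0.003]
contact_force: [-1.2, -1.4, 6.0]
gripper_width: 18.5
```

```bash
python3 m.py
```

```text
t 15.57 tcp [565.7 113.7 187.9] q [-0.81  0.42  0.66  1.88 -0.32  0.95 -0.7 ] w 18.5 F [-1.2 -1.4  6. ] M [-0.373  0.293  0.331]
 tool-y -40.1 off [ 3.1  4.6 -3.1] dr [   0.48   -0.42 -130.1 ]
[0.331 0.25  0.201 0.204 0.216] mean 0.241
[565.67 113.76 187.83]
```

>>> drive_tool(
  offset=[
    [0, 0, 0.1],
    [0, -0.1, 0.2],
    [0, -0.2, 0.3],
    [0, -0.2, 0.3],
  ],
  dr=[
    [0, 0, 1],
    [0, 0, 2],
    [0, 0, 3],
    [0, 0, 3],
  ],
  gripper=[1, 1, 1, 1],
)

```text
time_s: 16.1
tcp_pos: [565.7, 113.9, 187.7]
ee_rot: [0.917, 0.398, 0.003, -0.003]
contact_force: [-1.8, -1.6, 4.5]
gripper_width: 18.0
```

```bash
python3 m.py
```

```text
t 16.1 tcp [565.7 113.9 187.7] q [-0.82  0.42  0.67  1.88 -0.33  0.95 -0.75] w 18.0 F [-1.8 -1.6  4.5] M [-0.379  0.276  0.278]
 tool-y -43.0 off [ 3.2  4.6 -3.3] dr [   0.49   -0.42 -133.05]
[0.278 0.321 0.282 0.262 0.256] mean 0.28
[565.64 113.94 187.73]
```

The torque holds at about 0.28 N m at rest, having peaked below about 0.4 in motion. Releasing.

>>> drive_tool(
  offset=[
    [0, 0, 0],
    [0, 0, 0],
    [0, 0, 0],
    [0, 0, 0],
    [0, 0, 0],
    [0, 0, 0],
    [0, 0, -15],
    [0, 0, -40],
    [0, 0, -75],
    [0, 0, -110],
    [0, 0, -140],
    [0, 0, -140],
  ],
  dr=[
    [0, 0, 0],
    [0, 0, 0],
    [0, 0, 0],
    [0, 0, 0],
    [0, 0, 0],
    [0, 0, 0],
    [0, 0, 0],
    [0, 0, 0],
    [0, 0, 0],
    [0, 0, 0],
    [0, 0, 0],
    [0, 0, 0],
  ],
  gripper=[0.7, 0.4, 0, 0, 0, 0, 0, 0, 0, 0, 0, 0],
)

```text
time_s: 17.3
tcp_pos: [568.2, 112.6, 334.1]
ee_rot: [0.917, 0.398, 0.008, -0.003]
contact_force: [0.9, -0.2, 0.3]
gripper_width: 85.5
```

Run:
```python
from h import *
plan([571.2,113.1,191],90)
d=cam('side');save(d,'s4.png',(260,120,400,240),5)
W=cloud(d);h=cv2.cvtColor(d['image'],cv2.COLOR_RGB2HSV).astype(int)
m=((h[...,0]<6)|(h[...,0]>174))&(h[...,1]>150)&(h[...,2]>50)&(abs(W[...,0]-567)<70)&(abs(W[...,1]-113)<70)&(W[...,2]>150)
P=W[m];print('bar z',np.percentile(P[:,2],[2,50,98]).round(1),P.mean(0).round(1),cv2.minAreaRect(P[:,:2].astype(np.float32)))
b=(h[...,2]<60)&(W[...,0]>530)&(W[...,0]<620)&(W[...,1]>0)&(W[...,1]<62)&(W[...,2]>115)&(W[...,2]<160)
P=W[b];print('crank',len(P),P.mean(0).round(1),np.percentile(P[:,2],95))
```

```text
t 17.3 tcp [568.2 112.6 334.1] q [-0.9   0.27  0.75  1.71 -0.2   1.22 -0.85] w 85.5 F [ 0.9 -0.2  0.3] M [-0.057 -0.045  0.026]
 tool-y -43.0 off [-1.000e-01  1.600e+00  1.431e+02] dr [   1.22   -0.4  -133.04]
bar z [196.8 211.1 214.7] [562.5 102.9 208.7] ((565.8258056640625, 109.73409271240234), (86.99683380126953, 18.738065719604492), 50.158241271972656)
crank 74 [575.   29.2 137.7] 142.79846476842908
```

View pics/s4.png

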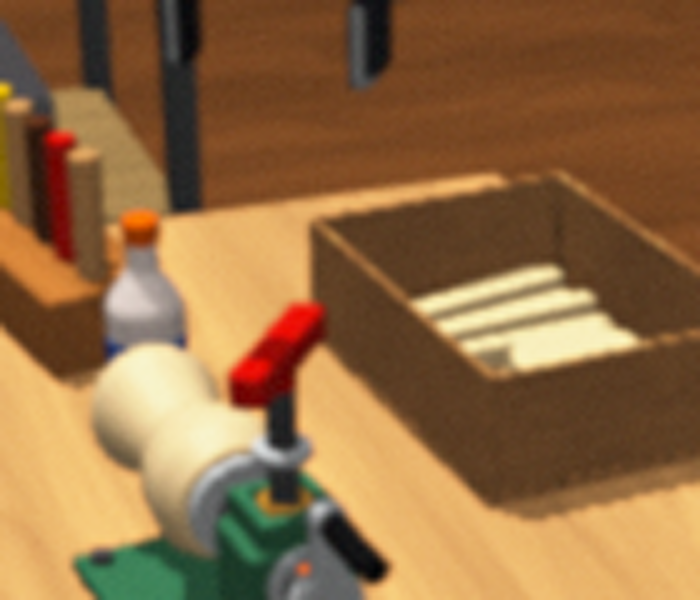

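The key stands in the screw with its bar from crop (235,385) to (322,315), and its bar top at 214.7 mm matches the 214 expected when fully home. Moving the arm clear for a final numeric check from above.

>>> drive_tool(
  offset=[
    [-217, 134, 0],
    [-217, 134, 0],
    [-217, 134, 0],
    [-217, 134, 0],
    [-217, 134, 0],
    [-217, 134, 0],
    [-217, 134, 0],
    [-217, 134, 0],
    [-217, 134, 0],
  ],
  dr=[
    [0, 0, 0],
    [0, 0, 0],
    [0, 0, 0],
    [0, 0, 0],
    [0, 0, 0],
    [0, 0, 0],
    [0, 0, 0],
    [0, 0, 0],
    [0, 0, 0],
  ],
  gripper=[0, 0, 0, 0, 0, 0, 0, 0, 0],
)

```text
time_s: 18.1
tcp_pos: [516.7, -136.8, 327.1]
ee_rot: [0.917, 0.398, 0.006, -0.003]
contact_force: [0.5, -0.0, -0.3]
gripper_width: 85.4
```

Run:
```python
from h import *
for n in('top','side'):
    d=cam(n);W=cloud(d);h=cv2.cvtColor(d['image'],cv2.COLOR_RGB2HSV).astype(int)
    m=((h[...,0]<6)|(h[...,0]>174))&(h[...,1]>150)&(h[...,2]>50)&(abs(W[...,0]-567)<70)&(abs(W[...,1]-113)<70)&(W[...,2]>150)
    P=W[m];
    if len(P): print(n,'bar z',np.percentile(P[:,2],[2,50,98]).round(1),cv2.minAreaRect(P[:,:2].astype(np.float32)))
    b=(h[...,2]<60)&(W[...,0]>530)&(W[...,0]<620)&(W[...,1]>0)&(W[...,1]<62)&(W[...,2]>115)&(W[...,2]<160)
    P=W[b]
    if len(P):print(n,'crank',len(P),P.mean(0).round(1),np.round(cv2.minAreaRect(P[:,:2].astype(np.float32))[0],1))
    for nm,q in (('blue',(h[...,0]>105)&(h[...,0]<122)&(h[...,1]>150)&(abs(W[...,0]-562)<60)&(abs(W[...,1]+345)<60)),('turq',(h[...,0]>82)&(h[...,0]<98)&(h[...,1]>130)&(W[...,2]>85))):
        P=W[q&(W[...,2]>85)]; print(n,nm,len(P),P.mean(0).round(1) if len(P) else '')
save(d,'end.png')
```

```text
top bar z [200.9 212.1 217.4] ((565.7858276367188, 113.04292297363281), (88.47071075439453, 19.268611907958984), 52.37669372558594)
top crank 140 [577.6  32.9 140.1] [578.6  34.6]
top blue 294 [ 561.2 -344.2  111.2]
top turq 289 [ 550.1 -124.9  108.7]
side bar z [193.1 211.2 214.6] ((565.5325317382812, 110.06803131103516), (85.75582885742188, 17.845203399658203), 51.20259475708008)
side crank 75 [575.   29.  137.8] [576.5  33. ]
side blue 676 [ 559.8 -350.6  107.1]
side turq 386 [ 549.1 -111.9  100.9]
```

Run:
```python
from h import *
for r in range(3):
  for n in('top','side'):
    A=[]
    for i in range(8):
        d=cam(n);W=cloud(d);h=cv2.cvtColor(d['image'],cv2.COLOR_RGB2HSV).astype(int)
        m=((h[...,0]<6)|(h[...,0]>174))&(h[...,1]>150)&(h[...,2]>50)&(abs(W[...,0]-567)<70)&(abs(W[...,1]-113)<70)&(W[...,2]>206)
        P=W[m][:,:2]; P=P-P.mean(0); w,v=np.linalg.eigh(P.T@P); A.append(np.degrees(np.arctan2(v[1,1],v[0,1]))%180)
        R2=cv2.minAreaRect(W[m][:,:2].astype(np.float32)); A[-1]=(A[-1],R2[2])
    print(round(env.get_obs()['time_s'],2),n,np.mean(A,0).round(2),np.std(A,0).round(2))
```

```text
18.6 top [51.92 51.61] [0.11 0.39]
19.0 side [50.31 51.45] [0.38 0.51]
19.4 top [51.95 51.7 ] [0.16 0.42]
19.8 side [50.25 51.25] [0.2  0.76]
20.2 top [51.97 51.45] [0.18 0.43]
20.6 side [50.35 51.68] [0.24 0.6 ]
```

The bar angle is stable, but it sits about 4° behind the tool's last angle. That is either grip twist or some back-off by the screw. I'll regrip gently and confirm the torque.

```bash
python3 -c "
from h import *
plan([565.8,113.6,290],-38.7);plan([565.8,113.6,189],-38.7)"
```

```text
t 20.6 tcp [ 517.  -137.2  327.9] q [-0.59  0.2   0.87  1.81 -0.17  1.2  -0.42] w 85.5 F [-0.2 -1.7 -0.1] M [-0.017 -0.04   0.02 ]
 tool-y -43.0 off [ 216.2 -135.4   41.1] dr [ 0.02 -0.83 -4.31]
t 20.6 tcp [ 517.  -137.2  327.9] q [-0.59  0.2   0.87  1.81 -0.17  1.2  -0.42] w 85.5 F [-0.2 -1.7 -0.1] M [-0.017 -0.04   0.02 ]
 tool-y -43.0 off [ 214.7 -135.4  142.1] dr [ 0.02 -0.83 -4.31]
```

>>> drive_tool(
  offset=[
    [216, -135.4, 0],
    [216, -135.4, 0],
    [216, -135.4, 0],
    [216, -135.4, 0],
    [216, -135.4, 0],
    [216, -135.4, 0],
    [216, -135.4, 0],
    [216, -135.4, 35],
    [216, -135.4, 40],
    [216, -135.4, 40],
  ],
  dr=[
    [0, -0.8, -4.3],
    [0, -0.8, -4.3],
    [0, -0.8, -4.3],
    [0, -0.8, -4.3],
    [0, -0.8, -4.3],
    [0, -0.8, -4.3],
    [0, -0.8, -4.3],
    [0, -0.8, -4.3],
    [0, -0.8, -4.3],
    [0, -0.8, -4.3],
  ],
  gripper=[0, 0, 0, 0, 0, 0, 0, 0, 0, 0],
)

```text
time_s: 21.43
tcp_pos: [564.0, 112.9, 289.1]
ee_rot: [0.902, 0.433, -0.002, -0.0]
contact_force: [-0.9, 0.3, -0.7]
gripper_width: 85.5
```

```bash
python3 -c "
from h import *
plan([565.8,113.6,188],-38.7)"
```

```text
t 21.43 tcp [564.  112.9 289.1] q [-0.87  0.31  0.72  1.76 -0.22  1.15 -0.76] w 85.5 F [-0.9  0.3 -0.7] M [-0.081  0.084 -0.014]
 tool-y -38.7 off [  2.1   1.2 101.1] dr [-0.11  0.23 -0.03]
```

>>> drive_tool(
  offset=[
    [2, 1, 35],
    [2, 1, 70],
    [2, 1, 95],
    [2, 1, 101],
    [2, 1, 101],
    [2, 1, 101],
    [2, 1, 101],
    [2, 1, 101],
    [2, 1, 101],
    [2, 1, 101],
    [2, 1, 101],
    [2, 1, 101],
  ],
  dr=[
    [0, 0, 0],
    [0, 0, 0],
    [0, 0, 0],
    [0, 0, 0],
    [0, 0, 0],
    [0, 0, 0],
    [0, 0, 0],
    [0, 0, 0],
    [0, 0, 0],
    [0, 0, 0],
    [0, 0, 0],
    [0, 0, 0],
  ],
  gripper=[0, 0, 0, 0, 0.6, 1, 1, 1, 1, 1, 1, 1],
  force=60,
)

```text
time_s: 22.43
tcp_pos: [566.7, 113.6, 189.4]
ee_rot: [0.902, 0.433, -0.001, 0.0]
contact_force: [-0.1, -0.6, 5.8]
gripper_width: 19.0
```

```bash
python3 m.py
```

```text
t 22.43 tcp [566.7 113.6 189.4] q [-0.82  0.43  0.67  1.87 -0.32  0.96 -0.68] w 19.0 F [-0.1 -0.6  5.8] M [-0.139  0.021  0.086]
 tool-y -38.7 off [ 2.4  3.9 -1.6] dr [-1.4000e-01  3.0000e-02 -1.2872e+02]
[0.086 0.068 0.052 0.071 0.119] mean 0.079
[566.7  113.64 189.4 ]
```

>>> drive_tool(
  offset=[
    [0, 0, 0.2],
    [0, -0.1, 0.3],
    [0, -0.1, 0.3],
  ],
  dr=[
    [0, 0, 1],
    [0, 0, 2],
    [0, 0, 2],
  ],
  gripper=[1, 1, 1],
)

```text
time_s: 22.88
tcp_pos: [566.7, 113.7, 189.4]
ee_rot: [0.909, 0.416, -0.001, 0.0]
contact_force: [0.5, -1.0, 4.0]
gripper_width: 19.2
```

```bash
python3 m.py
```

```text
t 22.88 tcp [566.7 113.7 189.4] q [-0.82  0.43  0.68  1.87 -0.32  0.96 -0.71] w 19.2 F [ 0.5 -1.   4. ] M [-0.144  0.217  0.24 ]
 tool-y -40.8 off [ 2.4  3.8 -1.6] dr [-1.3000e-01  4.0000e-02 -1.3078e+02]
[0.24  0.213 0.247 0.274 0.239] mean 0.243
[566.73 113.73 189.38]
```

>>> drive_tool(
  offset=[
    [0, 0, 0.1],
    [0, 0, 0.2],
    [0, 0, 0.2],
  ],
  dr=[
    [0, 0, 0.6],
    [0, 0, 1.2],
    [0, 0, 1.2],
  ],
  gripper=[1, 1, 1],
)

```text
time_s: 23.33
tcp_pos: [566.8, 113.8, 189.3]
ee_rot: [0.913, 0.407, -0.001, 0.0]
contact_force: [-1.5, -0.6, 4.1]
gripper_width: 18.8
```

```bash
python3 m.py
```

```text
t 23.33 tcp [566.8 113.8 189.3] q [-0.83  0.43  0.68  1.87 -0.32  0.96 -0.73] w 18.8 F [-1.5 -0.6  4.1] M [-0.128  0.341  0.333]
 tool-y -42.0 off [ 2.4  3.8 -1.7] dr [-1.2000e-01  2.0000e-02 -1.3197e+02]
[0.333 0.249 0.298 0.252 0.274] mean 0.281
[566.76 113.75 189.3 ]
```

The regrip confirms it: torque rises at once to about 0.33 and holds at about 0.28. The 4° lag was twist in the grip. Releasing and retreating.

>>> drive_tool(
  offset=[
    [0, 0, 0],
    [0, 0, 0],
    [0, 0, 0],
    [0, 0, 0],
    [0, 0, 0],
    [0, 0, 0],
    [0, 0, -15],
    [0, 0, -40],
    [0, 0, -75],
    [0, 0, -110],
    [0, 0, -130],
    [-100, 62, -130],
    [-217, 134, -130],
    [-217, 134, -130],
    [-217, 134, -130],
    [-217, 134, -130],
    [-217, 134, -130],
    [-217, 134, -130],
    [-217, 134, -130],
    [-217, 134, -130],
  ],
  dr=[
    [0, 0, 0],
    [0, 0, 0],
    [0, 0, 0],
    [0, 0, 0],
    [0, 0, 0],
    [0, 0, 0],
    [0, 0, 0],
    [0, 0, 0],
    [0, 0, 0],
    [0, 0, 0],
    [0, 0, 0],
    [0, 0, 0],
    [0, 0, 0],
    [0, 0, 0],
    [0, 0, 0],
    [0, 0, 0],
    [0, 0, 0],
    [0, 0, 0],
    [0, 0, 0],
    [0, 0, 0],
  ],
  gripper=[0.7, 0.4, 0, 0, 0, 0, 0, 0, 0, 0, 0, 0, 0, 0, 0, 0, 0, 0, 0, 0],
)

```text
time_s: 25.2
tcp_pos: [521.7, -136.8, 319.6]
ee_rot: [0.914, 0.407, -0.001, -0.0]
contact_force: [-0.1, 0.4, 0.5]
gripper_width: 85.5
```

Run:
```python
from h import *
plan([565,113,290],-38.7)
d=cam('side');W=cloud(d);h=cv2.cvtColor(d['image'],cv2.COLOR_RGB2HSV).astype(int)
m=((h[...,0]<6)|(h[...,0]>174))&(h[...,1]>150)&(h[...,2]>50)&(abs(W[...,0]-567)<70)&(abs(W[...,1]-113)<70)&(W[...,2]>150)
P=W[m];print('bar z',np.percentile(P[:,2],[2,50,98]).round(1),cv2.minAreaRect(P[:,:2].astype(np.float32)))
save(d,'end2.png')
```

```text
t 25.2 tcp [ 521.7 -136.8  319.6] q [-0.58  0.22  0.86  1.81 -0.18  1.19 -0.39] w 85.5 F [-0.1  0.4  0.5] M [ 0.051 -0.014  0.006]
 tool-y -42.0 off [ 214.6 -134.9   29.5] dr [-0.04  0.06 -3.29]
bar z [186.6 210.9 214.5] ((566.54296875, 110.8615493774414), (87.81603240966797, 18.589414596557617), 50.98722457885742)
```

View pics/end2.png

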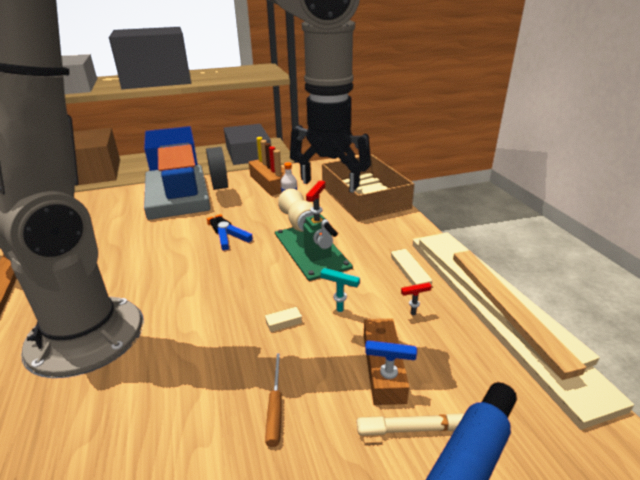

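The key stands in the screw at px (316,195). The blue key (390,350), the turquoise one (340,280), the small red one (416,290) and everything else are where they were. Handing in.

```bash
python3 -c "
from workcell import env
print(env.close_job())"
```

```text
the job is handed in; nothing more can be done
None
```

I turned the crank until it pointed straight up, put the large red rack key fully home in the screw, and tightened the screw clockwise. The key is left standing in the screw, and the job was handed in at about 25 s.

- **Shaft:** the crank went from about 0.63 rad to within about 0.03 rad of upright, and the later crank readings did not change.
- **Key home:** its bar top reads 214.5 mm, against 214 mm expected for a key resting on the socket floor.
- **Torque:** it peaked at about 0.33 N m while turning and held about 0.28 N m at rest, with roughly 0.03 N m of sensor noise.
- **Other things:** in the last side picture the blue, turquoise and small red keys and the rest of the bench look untouched, and the robot touches nothing.

**Checks that disagreed:**
- After the first release the bar stood about 4° behind the tool's last angle. I regripped the key and the torque rose at once to the same level, so I put the lag down to twist in the grip rather than the screw backing off.
- A late top-camera reading put the turquoise key about 17 mm away from its first position. The side camera showed it unmoved, so I took this as the gripper getting into the colour mask.

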